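# Find the hidden catch of the childproof medicine box

### The arm

A 6-joint arm with a two-finger parallel gripper is mounted at the origin on the work surface. World frame = base frame: x ahead of the robot, y to its left, z up, the work surface at z = 0. Lengths are in m, angles in rad, forces in N, time in s.
With the tool pointing down it reaches from about 0.3 to 0.775 m from the base axis. Payload 14.6 kg.
Tool frame: the origin (TCP) lies at the very end of the fingers, on their centre line; the grasp point (between the pads) lies 19 mm behind it; z points along the fingers, y is the line along which they close (so a half turn about z gives the same grasp; the last joint's range is limited). The gripper opens to 85 mm and grips with 20 to 120 N. Pads are 22 mm wide; open, the fingers measure 114 mm over their backs; the gripper's body (76 mm by 85 mm) begins 54 mm behind the grasp point. The pads swing forward as they close: fully open they stand 13 mm farther back than shut.
Start: joints at [-1.4, 0.3, 1.521, -0, 1.321, -0.067], TCP at [0.13, -0.535, 0.231] pointing down, gripper open.
Joint ranges: [-3.03, 3.03], [-0.79, 2.21], [0.23, 2.52], [-1.04, 4.18], [0, 3.07], [-2.55, 2.55]. Speed limits (rad/s): [2.22, 2.22, 2.57, 3.14, 3.14, 3.14].

### API

Orientations are given as a rotation vector (axis times angle).
In Python, from rig import env gives the robot as it stands.
- The arm moves only by the tool arm_command, never from a script. Its argument "rows" is a list of rows, each a list of 3 entries, a list of its own where there are three numbers: the shift along the tool's x, y, z normalised to -1 to 1, where 1 is 0.05 m, then the turn about the tool's z normalised to -1 to 1, where 1 is 0.12 rad, then the finger opening in mm, from 0 to 85.4. A call has 1 to 20 rows; each row shifts and turns the commanded pose from where the row before left it, along the tool's axes as they then stand; what a row does not reach is not made up. A row lasts 1/10 s, in which the tool goes at most 50 mm and 8.59 degrees, less where a joint would pass 70% of its speed; a pose out of reach is approached as far as the arm can. A call with a number of a shift or a turn outside -1 to 1 is refused whole. A call with a gripper value outside its range is refused whole. The fingers move at their own pace and stop on an object; "newtons" is the grip in N (left out, the last holds). Time passes only in rows, so rows that do not move let the fingers close. It gives the time, the measured TCP pose, the force, the opening and the grip force at its end, in the units of the state.
- env.sense(): the state, without advancing time (a new reading comes with each control period).
- env.camera(name): name is "scene" or "top" or "wrist"; returns a dict with "color" (480x640x3 uint8, red, green, blue), "mtx" (3x3 intrinsics, pixels), "cam_to_world" (4x4, takes a point from camera to world coordinates). Camera axes: x right, y up, looking along -z (the intrinsics and any distortion apply to the point x, -y, -z); pixel columns grow to the right and rows downward; lengths in m; the calibration is good to about 2 mm. A picture is of the moment at which its call begins. There is no depth.
- env.close_job(): hands the job in; it is judged then, once.
The state is a dict: "time_s": time; "qpos": joint angles; "joint_vel": joint speeds; "joint_torque": joint torques, N m; "ee_pos": TCP position; "tool_rot": TCP orientation; "force": force on the tool from outside, world axes, zero at the start; "wrist_torque": the same for the moment, N m; "grip_width": finger opening in m; "finger_force": force on a finger pad.
Only numpy, scipy, OpenCV 4.12 (cv2) and the standard library are available. Lean on these libraries where they do the work, as an engineer would, in place of code of your own. Each camera call takes 0.05 s, during which the arm holds its last target. There are 200 camera calls.

### The job

The childproof medicine box on the worktop is held shut by a catch hidden under one of the six identical tiles set in its flat top: that tile sinks when pressed, the other five are solid. Feel across the tiles with the fingertips, gently, until you find the one that gives, press it in so that the drawer springs out of the end of the box, then let the tile come back up and leave the drawer open. Do not grasp or shift the mug, the jar or the salt pot that stand around.

Things in the scene. Friction and masses are not known exactly. Their poses are not given: they have to be found in the camera images.
- box: light wooden box screwed to the worktop, 150 mm along its x, 212 mm along its y, 75 mm high; origin at the centre of its underside, z up. The drawer comes out of its -y end. Six identical cream tiles are set in its flat top; which one is the catch changes from run to run and cannot be seen: five are rigid, one is sprung.
- box_top (a point): centre of the box's top, at the height of the tiles' tops (73 mm), axes as the box's. The tiles, 56 x 56 mm, lie in two rows of three, centres at x = -31 and +31 mm, y = -62, 0 and +62 mm from this point. The 4 mm wide wooden bars between them and the rim around them stand 2 mm higher.
- catch_tile (a joint): how far the one sprung tile is pressed in, m: 0 = up, level with the others, 0.006 = fully in. It starts to move at about 2 N, takes about 6 N to push fully in, and springs back up when let go. It frees the drawer once it is about 0.0035 in. Its place among the six is not told.
- drawer (a joint): how far the drawer stands out of the box's -y end, m: 0 = shut and caught, 0.045 = sprung fully out. Its own spring drives it out within about a second once the catch tile is pressed; it cannot be pulled out before.
- mug: white mug, 76 mm across, 92 mm high, on the worktop beyond the box; origin at the centre of its underside. Leave alone.
- jar: lidded glass jar, 68 mm across, 100 mm high, beside the box's +y end; origin at the centre of its underside. Leave alone.
- salt_pot: small waisted steel salt pot, 46 mm across, 60 mm high, on the robot's side of the box; origin at the centre of its underside. Leave alone.

How it is judged:
On the way, in this order (a step that is already met when the one before it is completed fails the run):
1. the sprung tile is pressed in (value of joint catch_tile above 0.003 m).
2. the drawer has sprung out (value of joint drawer above 0.035 m), for 0.1 s.
At the end, for the whole second after the job is handed in: the drawer stands more than 35 mm out of the box and is at rest, the catch tile is back up (within 1.5 mm), and the mug, jar and salt pot are each within 30 mm of where they stood (value of joint drawer above 0.035 m and velocity of joint drawer below 0.02 m/s and value of joint catch_tile below 0.0015 m and not (distance of any of mug, jar, salt_pot from where it was at the start of the episode above 0.03 m)); the robot touches nothing.
It fails at once if the mug, jar or salt pot is shifted or lifted by more than 30 mm (distance of any of mug, jar, salt_pot from where it was at the start of the episode above 0.03 m).
It fails at once if the fingers press on anything with more than 100 N (contact force between the fingers and anything else above 100 N).
It also fails if it takes over 58 s, if anything falls off the work surface, if the arm or the gripper's body presses on something with over 40 N, if the wrist force passes 120 N, or if a joint passes its speed limit or range.

## Working session

There is one attempt and no reset: what is moved stays moved. The work goes in short steps, Python scripts to look and compute and a tool call to move; the robot and the scene stay as the last step left them, time stands still between calls to the robot, and variables do not carry over. Pictures are saved under pics/ and viewed, at most 10 in all, crops included, and the job is handed in when it is done.

Besides the shell and the picture viewer there is one more tool, called after "Request:" as name(argument=value, ...), one argument or row to a line, values as JSON. arm_command: Moves the arm, as the interface text tells. Scaled input: -1 to 1 covers 0.05 m each way for a shift and 0.12 rad each way for a turn. Its arguments: {"type":"object","properties":{"rows":{"type":"array","items":{"type":"array"}},"newtons":{"type":"number"}},"required":["rows"]}

```bash
mkdir -p pics
python3 - <<'E'
from rig import env
import cv2
for n in("top","scene"):
    c=env.camera(n); cv2.imwrite(f"pics/{n}0.png",c["color"][:,:,::-1]); print(n,c["mtx"].tolist(),c["cam_to_world"].round(4).tolist())
s=env.sense();print(s["time_s"],s["ee_pos"],s["tool_rot"],s["force"],s["grip_width"])
E
```

```text
top [[527.4890265718503, 0.0, 321.0968487139963], [0.0, 527.4890265718503, 236.5503347462527], [0.0, 0.0, 1.0]] [[0.0107, 0.9993, -0.0347, 0.539], [-0.9998, 0.0112, 0.0151, 0.0997], [0.0154, 0.0345, 0.9993, 0.7619], [0.0, 0.0, 0.0, 1.0]]
scene [[559.9841434333994, 0.0, 326.5353823357311], [0.0, 559.9841434333994, 233.19702955650445], [0.0, 0.0, 1.0]] [[0.6704, -0.4929, 0.5546, 1.0095], [0.742, 0.4477, -0.499, -0.2996], [-0.0023, 0.7461, 0.6659, 0.6288], [0.0, 0.0, 0.0, 1.0]]
0.1 [ 0.12952661 -0.53433847  0.23079245] [-3.11844117e+00 -3.72540895e-01  6.41328744e-05] [-0.30125712  1.09244763 -0.36021505] 0.08541930569358573
```

View pics/top0.png

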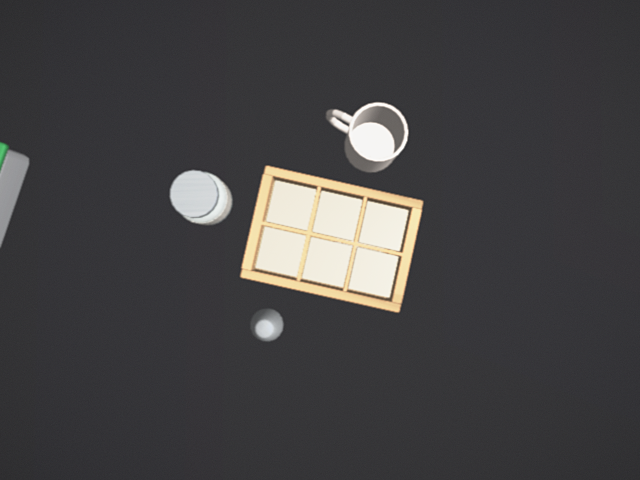

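View pics/scene0.png

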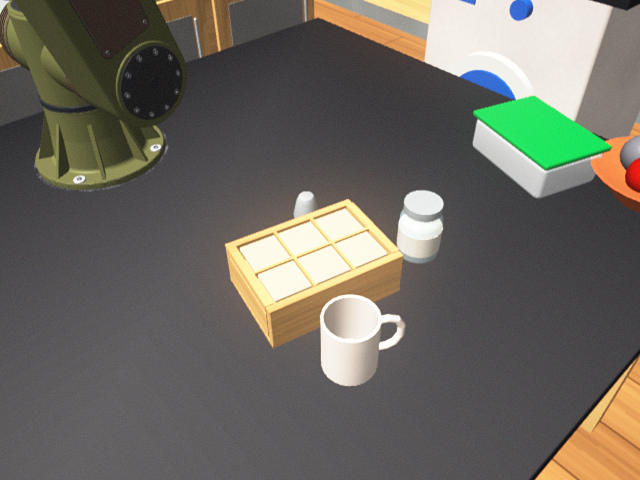

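The top view shows the box corners at about (266,167), (422,201), (400,311) and (241,277). The jar is at its +y (left) end, the mug beyond it and the salt pot on the robot's side. The scene view confirms this layout. Next I'll work out the box pose and the tile positions.

```bash
cat > h.py <<'E'
import numpy as np
from scipy.spatial.transform import Rotation as R
def ray(c,uv,z):
    K=c["mtx"];T=c["cam_to_world"]
    p=np.linalg.inv(K)@[uv[0],uv[1],1]; d=T[:3,:3]@[p[0],-p[1],-p[2]]; o=T[:3,3]
    return o+d*(z-o[2])/d[2]
def fit(A,B):
    ca,cb=A.mean(0),B.mean(0);H=(A-ca).T@(B-cb)
    th=np.arctan2(H[0,1]-H[1,0],H[0,0]+H[1,1]);c,s=np.cos(th),np.sin(th);M=np.array([[c,-s],[s,c]])
    return th,cb-M@ca,M
E
python3 - <<'E'
from h import *
from rig import env
c=env.camera("top")
cor=[(266,167),(422,201),(400,311),(241,277)]
B=np.array([ray(c,u,.075)[:2] for u in cor]);A=np.array([[.075,.106],[.075,-.106],[-.075,-.106],[-.075,.106]])
th,t,M=fit(A,B);print("corners",th,t,(A@M.T+t-B).round(4).tolist())
til=[(290,205),(338,215),(384,226),(280,251),(327,262),(374,273)]
B=np.array([ray(c,u,.073)[:2] for u in til]);A=np.array([[x,y] for x in(.031,-.031) for y in(.062,0,-.062)])
th,t,M=fit(A,B);print("tiles",th,t,(A@M.T+t-B).round(4).tolist());print((A@M.T+t).round(4).tolist())
for n,u,z in(("mug",(378,131),.092),("jar",(194,194),.1),("salt",(264,328),.06)):print(n,ray(c,u,z)[:2].round(3))
s=env.sense();Rt=R.from_rotvec(s["tool_rot"]).as_matrix();print(Rt.round(3).tolist(),s["ee_pos"])
E
```

```text
corners -0.20114821832845398 [0.56009807 0.07460033] [[0.0018, 0.0011], [0.0015, -0.0019], [-0.0018, -0.0], [-0.0014, 0.0008]]
tiles -0.21214547359197636 [0.5603801  0.07478296] [[-0.0, -0.0016], [-0.0007, 0.0008], [-0.0001, 0.0006], [-0.0004, -0.0008], [0.0003, 0.0], [0.0009, 0.001]]
[[0.6037, 0.1289], [0.5907, 0.0683], [0.5776, 0.0076], [0.5431, 0.1419], [0.5301, 0.0813], [0.517, 0.0207]]
mug [0.698 0.018]
jar [0.614 0.25 ]
salt [0.442 0.163]
[[0.972, 0.236, -0.0], [0.236, -0.972, 0.001], [0.0, -0.001, -1.0]] [ 0.12950801 -0.5343465   0.23086817]
```

Request:
arm_command(
  rows=[
    [[0.51, -0.45, 0], 0, 0],
    [[0.51, -0.45, 0], 0, 0],
    [[0.51, -0.45, 0], 0, 0],
    [[0.51, -0.45, 0], 0, 0],
    [[0.51, -0.45, 0], 0, 0],
    [[0.51, -0.45, 0], 0, 0],
    [[0.51, -0.45, 0], 0, 0],
    [[0.51, -0.45, 0], 0, 0],
    [[0.51, -0.45, 0], 0, 0],
    [[0.51, -0.45, 0], 0, 0],
    [[0.51, -0.45, 0], 0, 0],
    [[0.51, -0.45, 0], 0, 0],
    [[0.51, -0.45, 0], 0, 0],
    [[0.51, -0.45, 0], 0, 0],
    [[0.51, -0.45, 0], 0, 0],
    [[0.51, -0.45, 0], 0, 0],
    [[0.51, -0.45, 0], 0, 0],
    [[0.51, -0.45, 0], 0, 0],
    [[0.51, -0.45, 0], 0, 0],
    [[0.51, -0.45, 0], 0, 0],
  ],
  newtons=20,
)

```text
time_s: 2.15
ee_pos: [0.5198, 0.0243, 0.2311]
tool_rot: [-3.119, -0.373, 0.0]
force: [0.9, -0.5, 0.1]
grip_width: 0.0004
finger_force: 0.0
```

Request:
arm_command(
  rows=[
    [[0, 0, 0.4], 0.74, 0],
    [[0, 0, 0.4], 0.74, 0],
    [[0, 0, 0.4], 0.74, 0],
    [[0, 0, 0.4], 0.74, 0],
    [[0, 0, 0.4], 0.74, 0],
    [[0, 0, 0], 0, 0],
    [[0, 0, 0], 0, 0],
  ],
)

```text
time_s: 2.85
ee_pos: [0.5193, 0.023, 0.1317]
tool_rot: [3.125, -0.319, -0.0]
force: [-1.0, -0.0, -0.7]
grip_width: -0.0
finger_force: 0.0
```

Run:
```python
from h import *
from rig import env
import cv2
s=env.sense();Rt=R.from_rotvec(s["tool_rot"]).as_matrix()
d=np.array([.517,.0207,.073])-s["ee_pos"]
print(s["time_s"],s["ee_pos"],Rt.round(3).tolist(),s["force"],s["grip_width"],"tool delta/0.05",(Rt.T@d/.05).round(3))
```

```text
2.85 [0.5192761  0.02295498 0.13167307] [[0.979, -0.202, -0.0], [-0.202, -0.979, 0.0], [-0.0, 0.0, -1.0]] [-0.96788178 -0.03253397 -0.7059034 ] -4.760975953439457e-05 tool delta/0.05 [-0.035  0.053  1.173]
```

Request:
arm_command(
  rows=[
    [[0, 0, 0.4], 0, 0],
    [[0, 0, 0.4], 0, 0],
    [[0, 0, 0.2], 0, 0],
    [[0, 0, 0.06], 0, 0],
    [[0, 0, 0.02], 0, 0],
    [[0, 0, 0.02], 0, 0],
    [[0, 0, 0], 0, 0],
  ],
)

```text
time_s: 3.55
ee_pos: [0.5195, 0.023, 0.0769]
tool_rot: [-3.125, 0.323, -0.002]
force: [-0.7, -0.4, 0.6]
grip_width: 0.0
finger_force: 0.0
```

Request:
arm_command(
  rows=[
    [[0, 0, 0.02], 0, 0],
    [[0, 0, 0.02], 0, 0],
    [[0, 0, 0], 0, 0],
    [[0, 0, 0], 0, 0],
  ],
)

```text
time_s: 3.95
ee_pos: [0.5192, 0.0229, 0.0743]
tool_rot: [-3.125, 0.323, 0.0]
force: [-0.4, -0.2, 0.7]
grip_width: 0.0001
finger_force: 0.0
```

Request:
arm_command(
  rows=[
    [[0, 0, 0.02], 0, 0],
    [[0, 0, 0], 0, 0],
    [[0, 0, 0], 0, 0],
  ],
)

```text
time_s: 4.25
ee_pos: [0.5192, 0.023, 0.0733]
tool_rot: [3.125, -0.323, -0.0]
force: [-0.1, 0.2, 0.1]
grip_width: 0.0003
finger_force: 0.0
```

Request:
arm_command(
  rows=[
    [[0, 0, 0.02], 0, 0],
    [[0, 0, 0], 0, 0],
    [[0, 0, 0], 0, 0],
  ],
)

```text
time_s: 4.55
ee_pos: [0.5193, 0.023, 0.073]
tool_rot: [-3.125, 0.323, -0.001]
force: [-5.1, -0.2, 11.4]
grip_width: -0.0001
finger_force: 5.3
```

Request:
arm_command(
  rows=[
    [[0, 0, 0.02], 0, 0],
    [[0, 0, 0], 0, 0],
    [[0, 0, 0], 0, 0],
  ],
)

```text
time_s: 4.85
ee_pos: [0.5193, 0.023, 0.073]
tool_rot: [3.125, -0.323, 0.001]
force: [-11.2, -0.6, 23.6]
grip_width: -0.0003
finger_force: 11.9
```

Request:
arm_command(
  rows=[
    [[0, 0, -0.2], 0, 0],
    [[0, -0.4, 0], 0, 0],
    [[0, -0.4, 0], 0, 0],
    [[0, -0.4, 0], 0, 0],
    [[0, 0, 0.1], 0, 0],
    [[0, 0, 0.05], 0, 0],
    [[0, 0, 0.02], 0, 0],
    [[0, 0, 0.02], 0, 0],
    [[0, 0, 0], 0, 0],
    [[0, 0, 0], 0, 0],
  ],
)

```text
time_s: 5.85
ee_pos: [0.5313, 0.0815, 0.073]
tool_rot: [-3.124, 0.324, 0.0]
force: [-9.5, 5.6, 17.8]
grip_width: -0.0001
finger_force: 9.2
```

Solid. On to the next tile in this row.

Request:
arm_command(
  rows=[
    [[0, 0, -0.2], 0, 0],
    [[0, -0.41, 0], 0, 0],
    [[0, -0.41, 0], 0, 0],
    [[0, -0.41, 0], 0, 0],
    [[0, 0, 0.1], 0, 0],
    [[0, 0, 0.06], 0, 0],
    [[0, 0, 0.02], 0, 0],
    [[0, 0, 0.02], 0, 0],
    [[0, 0, 0], 0, 0],
    [[0, 0, 0], 0, 0],
  ],
)

```text
time_s: 6.85
ee_pos: [0.5439, 0.1411, 0.073]
tool_rot: [-3.124, 0.325, 0.0]
force: [-8.8, 2.1, 16.9]
grip_width: -0.0
finger_force: 8.7
```

Solid. Now across to the +x row at the same y, 62 mm along tool +x.

Request:
arm_command(
  rows=[
    [[0, 0, -0.2], 0, 0],
    [[0.41, 0, 0], 0, 0],
    [[0.41, 0, 0], 0, 0],
    [[0.41, 0, 0], 0, 0],
    [[0, 0, 0.1], 0, 0],
    [[0, 0, 0.06], 0, 0],
    [[0, 0, 0.02], 0, 0],
    [[0, 0, 0.02], 0, 0],
    [[0, 0, 0], 0, 0],
    [[0, 0, 0], 0, 0],
  ],
)

```text
time_s: 7.85
ee_pos: [0.6039, 0.1286, 0.0731]
tool_rot: [3.124, -0.323, 0.001]
force: [-5.1, -6.0, 12.9]
grip_width: -0.0005
finger_force: 6.2
```

Solid.

Request:
arm_command(
  rows=[
    [[0, 0, -0.2], 0, 0],
    [[0, 0.41, 0], 0, 0],
    [[0, 0.41, 0], 0, 0],
    [[0, 0.41, 0], 0, 0],
    [[0, 0, 0.1], 0, 0],
    [[0, 0, 0.06], 0, 0],
    [[0, 0, 0.02], 0, 0],
    [[0, 0, 0.02], 0, 0],
    [[0, 0, 0], 0, 0],
    [[0, 0, 0], 0, 0],
  ],
)

```text
time_s: 8.85
ee_pos: [0.5917, 0.0696, 0.0718]
tool_rot: [-3.125, 0.323, -0.0]
force: [-0.2, 0.3, 1.4]
grip_width: -0.0001
finger_force: 0.5
```

This tile gives: the fingertips are at 71.8 mm with almost no force. I'll press it further in, hold, then lift clear.

Request:
arm_command(
  rows=[
    [[0, 0, 0.02], 0, 0],
    [[0, 0, 0.02], 0, 0],
    [[0, 0, 0.02], 0, 0],
    [[0, 0, 0.02], 0, 0],
    [[0, 0, 0.01], 0, 0],
    [[0, 0, 0], 0, 0],
    [[0, 0, 0], 0, 0],
    [[0, 0, 0], 0, 0],
    [[0, 0, 0], 0, 0],
    [[0, 0, 0], 0, 0],
    [[0, 0, 0], 0, 0],
    [[0, 0, 0], 0, 0],
  ],
)

```text
time_s: 10.05
ee_pos: [0.5918, 0.0691, 0.0674]
tool_rot: [-3.125, 0.323, -0.001]
force: [0.9, 3.7, 5.5]
grip_width: 0.0002
finger_force: 2.5
```

Request:
arm_command(
  rows=[
    [[0, 0, -0.1], 0, 0],
    [[0, 0, -0.4], 0, 0],
    [[0, 0, -0.8], 0, 0],
    [[0, 0, -0.8], 0, 0],
    [[0, 0, -0.4], 0, 0],
    [[0, 0, 0], 0, 0],
    [[0, 0, 0], 0, 0],
    [[0, 0, 0], 0, 0],
  ],
)

```text
time_s: 10.85
ee_pos: [0.591, 0.0688, 0.1907]
tool_rot: [3.124, -0.324, -0.004]
force: [-0.4, -0.7, 0.6]
grip_width: -0.0
finger_force: 0.0
```

Run:
```python
from rig import env
import cv2
cv2.imwrite("pics/scene1.png",env.camera("scene")["color"][:,:,::-1])
s=env.sense();print(s["time_s"],s["ee_pos"],s["force"])
```

```text
10.9 [0.59110947 0.06889897 0.19073206] [-0.14383676  0.00286919  0.94886778]
```

View pics/scene1.png

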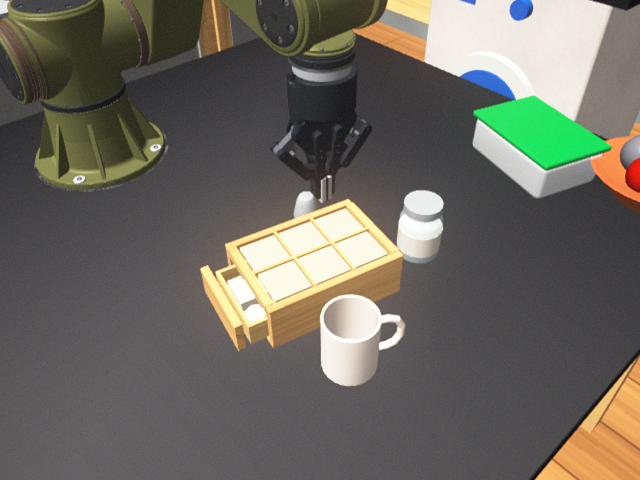

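The drawer stands out at the -y end, with its front at about (222,305). The tiles are level, and the mug, jar and salt pot look unmoved. I'll let it settle briefly and hand in.

Request:
arm_command(
  rows=[
    [[0, 0, 0], 0, 0],
    [[0, 0, 0], 0, 0],
    [[0, 0, 0], 0, 0],
    [[0, 0, 0], 0, 0],
    [[0, 0, 0], 0, 0],
  ],
)

```text
time_s: 11.4
ee_pos: [0.5917, 0.0691, 0.1923]
tool_rot: [-3.125, 0.323, 0.0]
force: [-0.1, -0.2, -0.2]
grip_width: 0.0001
finger_force: 0.0
```

Run:
```python
from h import *
from rig import env
c=env.camera("scene")
# drawer-front top edge midpoint, read from picture, vs box end
p=ray(c,(224,305),.06)[:2]; th=-.207; d=p-[.5602,.0747]
print("drawer front y in box",(-np.sin(th)*d[0]+np.cos(th)*d[1]).round(3),"box end -0.106")
print(env.close_job())
```

```text
drawer front y in box -0.145 box end -0.106
the job is handed in; nothing more can be done
None
```

The catch was under the middle tile of the +x row. I pressed that tile in about 5.6 mm and the drawer sprung out (roughly 39 mm by a single camera estimate). The arm is clear, the mug, jar and salt pot were not touched, and the job is handed in; no verdict came back.

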